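# Tip up a bisque tile and blow it off with a two-speed blow gun

### The job

Get the bisque tile in the wooden nest ready for glazing: press its edge down at the thumb notch until it stands fully tipped up facing the nozzle, and take your hand off it. Only then squeeze the lever of the clamped blow gun up to its pressure point, the end of the first stage, hold it there for a good second, then squeeze on past it to the end of the second stage and hold that for a good second. Let go so that the lever springs right back, leaving the tile tipped up in its nest and the other things on the bench where they are.

Things in the scene. Friction and masses are not known exactly. Their poses are not given: they have to be found in the camera images.
- nest: Fixed wooden nest block, 164 x 100 x 50 mm, origin at the centre of its underside, z up, x pointing away from the blow gun, along the blast. A 126 x 76 mm open pocket in its top holds the tile, flush with the nest's top, with 3 mm gap all round: no room for fingers. Under the tile is a see-saw floor plate 112 mm long (joint rocker).
- notch (a point): Middle of the thumb notch in the nest's end wall at its -x end, nearest the nozzle, at the height of the nest's top. The notch is 46 mm wide in y and is cut through the 19 mm wall, from the top down to 22 mm above the nest's underside; it gives the fingers room at the tile's edge.
- press_spot (a point): Point fixed to the nest on the top face of the lying tile, near its edge at the notch: 45 mm from the nest's centre towards -x of the nest, mid-width, 50 mm above the nest's underside. Push straight down here with the closed fingers. With the tile fully tipped, its top here is 17 mm lower. Axes as the nest's.
- blow_gun: Fixed two-speed inline blow gun, black with steel lever and nozzle, level on two posts over a base plate; origin at the plate's underside, x along the gun towards the nozzle, z up. Its body bar is 26 mm wide (y -13 to +13 mm), 32 mm tall, its middle 110 mm above the origin, from x -170 to 0 mm; head and bent-down nozzle reach x 97 mm. Posts with 32 mm wide clamps at x -150 and -5 mm.
- lever_pin (a point): Hinge pin of the lever, upright, at x -10, y -21 mm, height 110 mm in the gun's frame. The lever, 7 mm thick, 26 mm tall, 130 mm long, lies along the -y side of the bar at the bar's height and stands out backwards from the pin to its free end. It is squeezed towards +y of the gun, against the bar. Axes as the gun's.
- lever_pad (a point): Place to squeeze: point on the lever's outer face (looking to -y of the gun), mid-height, 85 mm from the pin. It moves with the lever: x -91, y -47 mm in the gun's frame when free; y -37 at the pressure point, y -27 fully squeezed. Bar and lever can be straddled from above: 60 mm over both here when free, 50 mm at the pressure point, 40 mm fully squeezed. Axes turn with the lever.
- rocker (a joint): Tilt of the see-saw floor plate under the tile, rad: 0 flat, 0.36 at its stop with the notch end down and the far end up. Its axis is the nest's y, mid-pocket, 36 mm above the nest's underside. It is stiff with friction (about 3 N on the press spot moves it) and stays where it is left.
- tile: Loose terracotta bisque tile, 120 (x) x 70 (y) x 10 mm, about 0.17 kg, in the nest; origin at the centre of its underside (40 mm above the nest's underside, lying flat), x along its length like the nest's x, z out of its top face.
- trigger_first (a joint): First-stage travel of the lever, rad: 0 free, 0.12 at the pressure point (10 mm at the pad). Spring: 3 N at the pad to start, 6 N at the end. It stays at 0.12 through the second stage. Springs back when let go.
- trigger_second (a joint): Second-stage travel of the lever, rad, added to the first: 0 until the pad is pressed with more than 12 N (the pressure point), then to 0.12 at 16 N, the end of the second stage (10 mm more at the pad). Springs back when let go.
- nozzle_tip (a point): Mouth of the blow gun's nozzle, 92 mm above the gun's origin, aimed at the tile.
- spare_tile: Bystander: another tile, 120 x 70 x 10 mm, lying flat on the bench in the open; not the one to tip. Origin under its centre.
- glaze_jar: Bystander: white lidded jar, 72 mm wide, 80 mm tall. Origin under its centre.
- pot: Bystander: terracotta cup, 76 mm wide, 70 mm tall. Origin under its centre.
- mug: Bystander: white mug, 72 mm wide without its handle, 75 mm tall. Origin under its centre.
- glaze_bowl: Bystander: white bowl, 96 mm wide, 40 mm tall. Origin under its centre.
- brush: Bystander: brush 200 mm long, lying on the bench.
Mind the look-alikes: they are no part of the job. Leave any white look-alike of the tile alone.

How it is judged (in metres and radians):
On the way, in this order (a step that is already met when the one before it is completed fails the run):
1. the tile in the nest stands tipped up by more than 0.27 rad and the fingers are off it (angle between tile's own z axis and vertical above 0.27 rad and horizontal distance between tile and nest below 0.02 m and z of tile in the frame of nest below 0.06 m and contact force between the fingers and tile below 0.3 N), for 0.3 s.
2. the lever is held at the pressure point for 0.8 s: first stage beyond 0.095 rad, second stage under 0.04 rad (value of joint trigger_first above 0.095 rad and value of joint trigger_second below 0.04 rad), for 0.8 s.
3. the lever is held near the end of the second stage (beyond 0.085 rad) for 0.8 s (value of joint trigger_second above 0.085 rad), for 0.8 s.
At the end, for the whole second after the job is handed in: The tile rests in its nest, tipped up by more than 0.27 rad and within 20 mm of the nest's centre; the lever is back to under 0.02 rad in both stages; every bystander is within 30 mm of where it began (angle between tile's own z axis and vertical above 0.27 rad and horizontal distance between tile and nest below 0.02 m and z of tile in the frame of nest below 0.06 m and value of joint each of trigger_first, trigger_second below 0.02 rad and linear speed of tile below 0.02 m/s and distance of each of spare_tile, glaze_jar, pot, mug, glaze_bowl, brush from where it was at the start of the episode below 0.03 m); the robot touches nothing.
It fails at once if the lever is squeezed (first stage beyond 0.05 rad) while the tile is tipped by less than 0.2 rad (value of joint trigger_first above 0.05 rad and angle between tile's own z axis and vertical below 0.2 rad).
It fails at once if a bystander is pushed more than 30 mm from its place (distance of any of spare_tile, glaze_jar, pot, mug, glaze_bowl, brush from where it was at the start of the episode above 0.03 m).
It also fails if it takes over 58 s, if anything falls off the work surface, if the arm or the gripper's body presses on something with over 40 N, if the wrist force passes 120 N, or if a joint passes its speed limit or range.

### The arm

A 7-joint arm with a two-finger parallel gripper is mounted at the origin on the work surface. World frame = base frame: x ahead of the robot, y to its left, z up, the work surface at z = 0. Lengths are in mm, angles in rad, forces in N, time in s.
With the tool pointing down it reaches from about 425 to 825 mm from the base axis. Payload 3.6 kg.
Tool frame: the origin (TCP) lies at the very end of the fingers, on their centre line; the grasp point (between the pads) lies 19 mm behind it; z points along the fingers, y is the line along which they close (so a half turn about z gives the same grasp; the last joint's range is limited). The gripper opens to 85 mm and grips with 20 to 120 N. Pads are 22 mm wide; open, the fingers measure 114 mm over their backs; the gripper's body (76 mm by 85 mm) begins 54 mm behind the grasp point. The pads swing forward as they close: fully open they stand 13 mm farther back than shut.
Start: joints at [-1.196, 0.615, -0.013, 1.423, 0.008, 1.103, -0.04], TCP at [254.164, 598.217, 231.297] pointing down, gripper open.
Joint ranges: [-3.12, 3.12], [-0.3, 2.06], [-1.34, 1.32], [0.26, 2.42], [-1.36, 4.5], [0.01, 1.98], [-2.84, 2.84]. Speed limits (rad/s): [2.79, 2.79, 3.14, 3.14, 3.14, 3.14, 3.14].

### API

Orientations are given as a rotation vector (axis times angle).
In Python, from rig import * gives the robot as it stands.
- The arm moves only by the tool apply_moves, never from a script. Its argument "motion" is one flat list of numbers, 5 for each row, row after row: the opening, from 0 (shut) to 1 (fully open), then the shift along the tool's x, y, z in m, then the turn about the tool's z in rad. In form: [grip, tx, ty, tz, turn, grip, tx, ty, tz, turn, ...]. A call has 1 to 12 rows; each row shifts and turns the commanded pose from where the row before left it, along the tool's axes as they then stand; what a row does not reach is not made up. A row lasts 1/12 s, in which the tool goes at most 41.7 mm and 7.16 degrees, less where a joint would pass 70% of its speed; a pose out of reach is approached as far as the arm can. A call with a gripper value outside its range is refused whole. The fingers move at their own pace and stop on an object; the grip force is fixed at half the most. Time passes only in rows, so rows that do not move let the fingers close. It gives the time, the measured TCP pose, the force, the opening and the grip force at its end, in the units of the state.
- observe(): the state, without advancing time (a new reading comes with each control period).
- grab_frame(name): name is "side" or "top" or "wrist"; returns a dict with "img" (400x640x3 uint8, red, green, blue), "camera_matrix" (3x3 intrinsics, pixels), "T" (4x4, takes a point from camera to world coordinates). Camera axes: x right, y down, z forward; pixel columns grow to the right and rows downward; lengths in mm; the calibration is good to about 2 mm. A picture is of the moment at which its call begins. There is no depth.
- hand_in(): hands the job in; it is judged then, once.
The state is a dict: "clock": time; "joints": joint angles; "dq": joint speeds; "tau": joint torques, N m; "position": TCP position; "tcp_rot": TCP orientation; "ft_force": force on the tool from outside, world axes, zero at the start; "wrist_torque": the same for the moment, N m; "grip_width": finger opening in mm; "grasp_force": force on a finger pad.
Only numpy, scipy, OpenCV 4.12 (cv2) and the standard library are available. Lean on these libraries where they do the work, as an engineer would, in place of code of your own. Each camera call takes 0.05 s, during which the arm holds its last target. There are 200 camera calls.

## Working session

There is one attempt and no reset: what is moved stays moved. The work goes in short steps, Python scripts to look and compute and a tool call to move; the robot and the scene stay as the last step left them, time stands still between calls to the robot, and variables do not carry over. Pictures are saved under pics/ and viewed, at most 10 in all, crops included, and the job is handed in when it is done.

Besides the shell and the picture viewer there is one more tool, called after "Emit:" as name(argument=value, ...) on one line, values as JSON. apply_moves: Moves the arm, as the interface text tells. Its arguments: {"type":"object","properties":{"motion":{"type":"array"}},"required":["motion"]}

```bash
mkdir -p pics
python3 - <<'E'
from rig import *
import cv2,numpy as np,pickle
s=observe();print({k:np.round(s[k],3) for k in('clock','position','tcp_rot','ft_force','grip_width')})
for n in("top","side"):
    f=grab_frame(n);pickle.dump(f,open(f'{n}0.pkl','wb'));cv2.imwrite(f'pics/{n}0.png',f['img'][...,::-1])
    print(n,np.round(f['camera_matrix'],1).tolist(),np.round(f['T'],3).tolist())
E
```

```text
{'clock': np.float64(0.0), 'position': array([253.878, 597.522, 230.116]), 'tcp_rot': array([-0.627, -3.078,  0.004]), 'ft_force': array([ 0.674, -0.246,  0.726]), 'grip_width': np.float64(85.34)}
top [[498.5, 0.0, 314.9], [0.0, 498.5, 200.9], [0.0, 0.0, 1.0]] [[-0.008, -0.993, 0.12, 351.506], [-1.0, 0.011, 0.025, 94.692], [-0.026, -0.12, -0.992, 1406.748], [0.0, 0.0, 0.0, 1.0]]
side [[456.3, 0.0, 316.8], [0.0, 456.3, 198.7], [0.0, 0.0, 1.0]] [[0.902, -0.26, 0.344, 181.33], [-0.431, -0.568, 0.701, -577.769], [0.013, -0.781, -0.624, 722.852], [0.0, 0.0, 0.0, 1.0]]
```

View pics/top0.png

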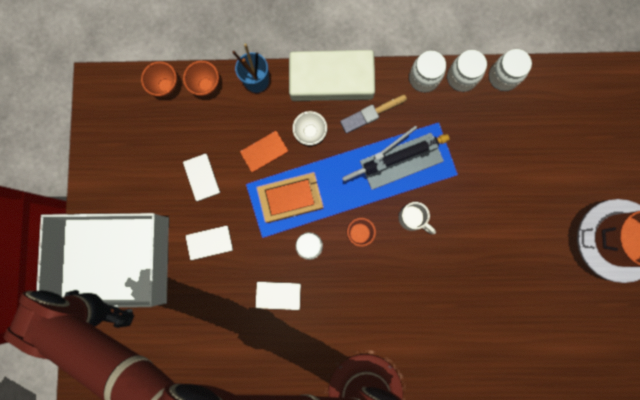

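View pics/side0.png

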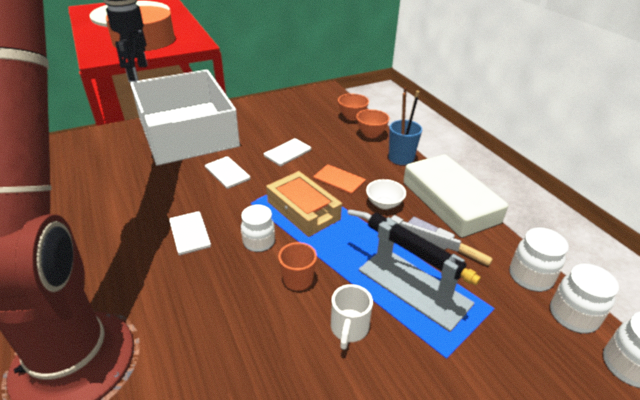

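Top view: what could be taken for the tile is the orange one in the wooden nest at (291,196), the orange spare on the bench at (264,151), and the white look-alikes at (201,177), (209,242) and (278,296). I choose (291,196), since it is the one in the nest. The gun's bar is at about (405,153) with its nozzle at (347,179). The lever stands off on the upper side, its free end at (415,128). The side view agrees, with the tile at (303,195).

```bash
cat > h.py <<'E'
import numpy as np,cv2,pickle
def ray(f,p,z):
    K,T=f['camera_matrix'],f['T'];p=np.atleast_2d(np.float64(p))
    d=np.c_[p,np.ones(len(p))]@np.linalg.inv(K).T@T[:3,:3].T
    o=T[:3,3];return o+d*((z-o[2])/d[:,2])[:,None]
def proj(f,P):
    T=np.linalg.inv(f['T']);q=(np.atleast_2d(P)@T[:3,:3].T+T[:3,3])@f['camera_matrix'].T
    return q[:,:2]/q[:,2:]
E
python3 - <<'E'
from h import *
for n,roi in(("top",(235,105,235,140)),("side",(230,160,270,190))):
    f=pickle.load(open(n+'0.pkl','rb'));im=f['img'];x,y,w,h=roi
    c=im[y:y+h,x:x+w];hsv=cv2.cvtColor(c,cv2.COLOR_RGB2HSV)
    cv2.imwrite(f'pics/{n}crop.png',cv2.resize(c[...,::-1],None,fx=3 if n=='top' else 2.9,fy=3 if n=='top' else 2.9,interpolation=cv2.INTER_CUBIC))
    for nm,lo,hi,z in(("orange",(4,170,120),(13,255,255),50),("wood",(13,60,90),(25,200,255),50),("blue",(105,150,80),(125,255,255),0),("grey",(80,0,60),(120,80,180),5),("black",(0,0,0),(179,255,50),120)):
        m=cv2.inRange(hsv,lo,hi)
        for k in cv2.findContours(m,cv2.RETR_EXTERNAL,cv2.CHAIN_APPROX_NONE)[0]:
            if cv2.contourArea(k)<150: continue
            P=ray(f,k[:,0]+[x,y],z)[:,:2].astype(np.float32)
            r=cv2.minAreaRect(P);b=cv2.boxPoints(r)
            print(n,nm,np.round(k[:,0].mean(0)+[x,y]),np.round(r[0],1),np.round(r[1],1),round(r[2],1))
E
```

```text
top orange [361. 232.] [433.8   4.8] [76.  73.5] 89.1
top orange [289. 197.] [527.7 199.7] [ 70.7 119.6] 13.5
top orange [263. 151.] [657.6 271.4] [ 72.5 120.9] 30.1
top wood [290. 197.] [526.9 198.9] [100.5 160.6] 14.0
top blue [356. 180.] [583.6  27.4] [160.6 581.3] 17.3
top blue [421. 133.] [ 709.6 -169.5] [ 37.1 130.3] 16.9
top grey [387. 161.] [634.7 -83.6] [115.5 286.5] 22.1
top grey [354. 122.] [750.5  17.1] [33.8 63.7] 23.7
top black [406. 154.] [ 628.9 -112.8] [ 28.6 120.6] 20.9
side orange [293. 260.] [423.3  21.9] [ 94.6 150.4] 11.6
side orange [332. 176.] [632.1 263.8] [134.5 211.1] 22.9
side wood [470. 276.] [ 722.2 -165.9] [42.3 37. ] 42.8
side wood [475. 254.] [ 770.6 -121.1] [28.8 72.8] 24.9
side wood [339. 181.] [640.8 219.6] [47. 83.] 28.4
side wood [304. 201.] [521.4 187.4] [134.1 207.7] 13.6
side blue [416. 261.] [682.7 -49.9] [ 28.9 131.9] 18.9
side blue [376. 273.] [584.3  33.5] [162.7 584.7] 17.2
side grey [417. 268.] [680.9 -61.7] [144.9 281.7] 20.0
side black [419. 246.] [ 624.8 -106.4] [ 46.9 128.9] 21.6
```

View pics/topcrop.png

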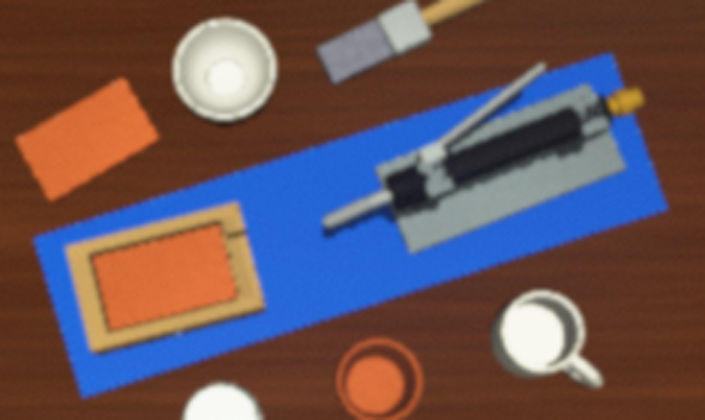

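View pics/sidecrop.png

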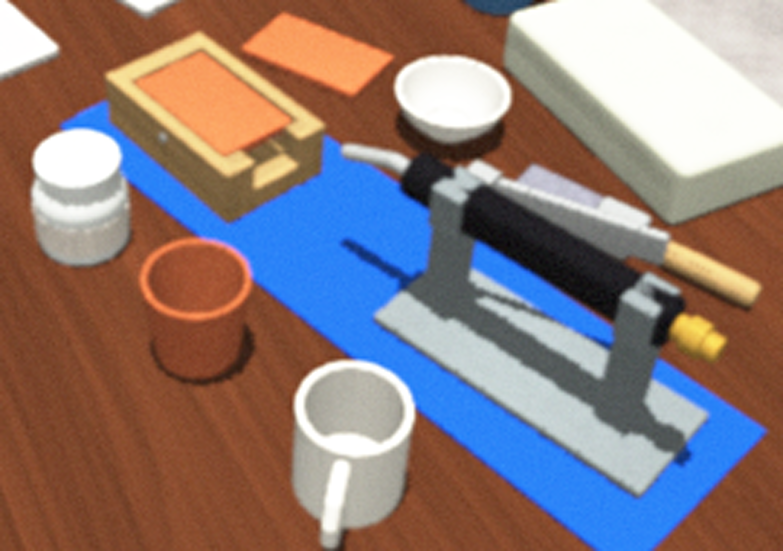

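The crops confirm the choice. The nest with its thumb notch faces the gun at crop (240,235), and its lying tile has no gap at the far sides. The lever stands off the bar's far side, with its free end at crop (543,68).

```bash
cat >> h.py <<'E'
from scipy.optimize import least_squares
def tri(fs,ps):
    return least_squares(lambda X:np.concatenate([proj(f,X)[0]-p for f,p in zip(fs,ps)]),[600,0,60]).x
E
python3 - <<'E'
from h import *
from scipy.spatial.transform import Rotation as R
t=pickle.load(open('top0.pkl','rb'));s=pickle.load(open('side0.pkl','rb'))
T=lambda u,v:np.array([235+u/3-.33,105+v/3-.33]);S=lambda u,v:np.array([230+u/2.9-.33,160+v/2.9-.33])
pl=ray(t,[T(377,165),T(590,85),T(625,168),T(410,252)],6)[:,:2];print('plate top',pl.round(1).tolist(),cv2.minAreaRect(pl.astype(np.float32)))
pl=ray(s,[S(708,415),S(640,495),S(375,318)],6)[:,:2];print('plate side',pl.round(1).tolist())
for n,a,b in(("nozzle",T(327,224),S(344,151)),("brass",T(640,97),S(718,345)),("leverend",T(543,68),S(666,238)) ,("headfront",T(391,197),S(406,180))):
    X=tri([t,s],[a,b]);print(n,X.round(1),(proj(t,X)[0]-a).round(1))
print(R.from_rotvec([-0.627,-3.078,0.004]).as_matrix().round(3).tolist())
E
```

```text
plate top [[638.5, -0.0], [713.5, -204.1], [632.6, -234.2], [554.6, -29.5]] ((634.42236328125, -116.68135070800781), (88.96682739257812, 219.01324462890625), 20.3868465423584)
plate side [[716.3, -197.7], [633.4, -229.5], [554.7, -25.5]]
nozzle [565.7  51.8 101.9] [-0.1  0.3]
brass [ 670.5 -221.3  123. ] [-0.3  0.5]
leverend [ 697.7 -137.9  127.4] [-0.   0.1]
headfront [585.6  -3.4 111.1] [-0.5  1. ]
[[-0.92, 0.391, -0.001], [0.391, 0.92, -0.002], [-0.0, -0.003, -1.0]]
```

Emit:
apply_moves(motion=[0,0,0,-0.01,0.1,0,0,0,-0.01,0.1,0,0,0,-0.01,0.1,0,0,0,-0.01,0.1,0,0,0,-0.01,0.1,0,0,0,0,0.1,0,0,0,0,0.1,0,0,0,0,0.1,0,0,0,0,0.006,0,-0.015,0.003,0,0,0,-0.03,0.006,0,0,0,-0.03,0.006,0,0])

```text
clock: 1.1
position: [293.8, 533.4, 280.3]
tcp_rot: [-1.776, -2.591, 0.002]
ft_force: [0.4, -0.1, 0.6]
grip_width: 0.1
grasp_force: 0.0
```

Emit:
apply_moves(motion=[0,-0.03,0.006,0,0,0,-0.03,0.006,0,0,0,-0.03,0.006,0,0,0,-0.03,0.006,0,0,0,-0.03,0.006,0,0,0,-0.03,0.006,0,0,0,-0.03,0.006,0,0,0,-0.03,0.006,0,0,0,-0.03,0.006,0,0,0,-0.03,0.006,0,0,0,-0.03,0.006,0,0,0,-0.03,0.006,0,0])

```text
clock: 2.1
position: [490.3, 221.0, 281.1]
tcp_rot: [-1.78, -2.588, 0.001]
ft_force: [-0.2, -0.4, -0.5]
grip_width: 0.2
grasp_force: 0.0
```

```bash
cat > st.py <<'E'
from rig import *
from h import *
from scipy.spatial.transform import Rotation as R
import sys
s=observe();p=np.array(s['position']);M=R.from_rotvec(s['tcp_rot']).as_matrix()
gx=np.array([-.355,.935,0]);gy=np.array([-.935,-.355,0]);o=np.array([600.1,-38.9,0])
print(round(float(s['clock']),2),p.round(1),'F',np.round(s['ft_force'],2),'Fy_gun',round(float(np.dot(s['ft_force'],gy)),2),'w',round(float(s['grip_width']),1),'gun xyz',round((p-o)@gx,1),round((p-o)@gy,1),'Mx',M[:,0].round(3),'Mz',M[:,2].round(3))
for a in sys.argv[1:]:
    q=np.array(eval(a));print('to',a,'tool shift',(M.T@(q-p)).round(1))
E
python3 st.py "[538,155.5,70]"
```

```text
2.1 [490.3 221.  281.1] F [-0.21 -0.43 -0.54] Fy_gun 0.35 w 0.2 gun xyz 282.0 10.4 Mx [-0.358  0.934  0.   ] Mz [-0.001 -0.    -1.   ]
to [538,155.5,70] tool shift [-78.3  21.2 211.1]
```

Emit:
apply_moves(motion=[0,-0.025,0.007,0,0,0,-0.025,0.007,0.01,0,0,-0.02,0.006,0.02,0,0,-0.006,0,0.03,0,0,0,0,0.03,0,0,0,0,0.03,0,0,0,0,0.03,0,0,0,0,0.03,0,0,0,0,0.015,0,0,0,0,0,0,0,0,0,0,0,0,0,0,0,0])

```text
clock: 3.1
position: [536.7, 158.7, 87.4]
tcp_rot: [1.782, 2.586, 0.003]
ft_force: [1.1, -0.4, -0.1]
grip_width: 0.2
grasp_force: 0.0
```

```bash
python3 st.py "[538,155.5,50]"
```

```text
3.1 [536.7 158.7  87.4] F [ 1.12 -0.36 -0.11] Fy_gun -0.92 w 0.2 gun xyz 207.3 -10.8 Mx [-0.356  0.934 -0.   ] Mz [ 0.002  0.001 -1.   ]
to [538,155.5,50] tool shift [-3.5  0.  37.4]
```

Emit:
apply_moves(motion=[0,-0.003,0,0.006,0,0,0,0,0.006,0,0,0,0,0.006,0,0,0,0,0.006,0,0,0,0,0.006,0,0,0,0,0.004,0,0,0,0,0.003,0,0,0,0,0.002,0,0,0,0,0.002,0,0,0,0,0.002,0,0,0,0,0.002,0,0,0,0,0,0])

```text
clock: 4.1
position: [536.9, 155.0, 41.0]
tcp_rot: [1.785, 2.585, -0.001]
ft_force: [0.8, -4.3, 3.1]
grip_width: 0.1
grasp_force: 2.1
```

Emit:
apply_moves(motion=[0,0,0,0.002,0,0,0,0,0.002,0,0,0,0,0.002,0,0,0,0,0.001,0,0,0,0,0,0])

```text
clock: 4.52
position: [537.3, 155.2, 39.8]
tcp_rot: [1.785, 2.585, 0.003]
ft_force: [-9.2, -7.6, 38.2]
grip_width: -0.1
grasp_force: 18.9
```

Emit:
apply_moves(motion=[0,0,0,0.0015,0,0,0,0,0.001,0,0,0,0,0.001,0,0,0,0,0,0])

```text
clock: 4.85
position: [537.4, 155.2, 39.4]
tcp_rot: [1.785, 2.585, 0.006]
ft_force: [-13.3, -8.7, 58.9]
grip_width: -0.1
grasp_force: 28.2
```

Emit:
apply_moves(motion=[0,0,0,-0.006,0,0,0,0,-0.01,0,0,0,0,-0.02,0,0,0,0,-0.03,0,0,0,0,-0.03,0,0,0,0,-0.03,0,0,0,0,-0.03,0,0,0,0,-0.01,0,0,0,0,0,0])

```text
clock: 5.6
position: [538.2, 158.3, 199.3]
tcp_rot: [1.779, 2.586, 0.01]
ft_force: [0.3, 0.0, 0.5]
grip_width: -0.0
grasp_force: 0.0
```

```bash
python3 st.py
python3 - <<'E'
from rig import *
from h import *
f=grab_frame('wrist');pickle.dump(f,open('w1.pkl','wb'))
g=grab_frame('side');c=g['img'][150:260,230:380]
a=cv2.resize(c[...,::-1],(540,396),interpolation=cv2.INTER_CUBIC)
cv2.imwrite('pics/s1.png',a);cv2.imwrite('pics/w1.png',f['img'][...,::-1])
E
```

```text
5.6 [538.2 158.3 199.3] F [0.25 0.02 0.47] Fy_gun -0.24 w -0.0 gun xyz 206.3 -12.1 Mx [-0.358  0.934  0.002] Mz [ 0.005  0.004 -1.   ]
```

View pics/s1.png

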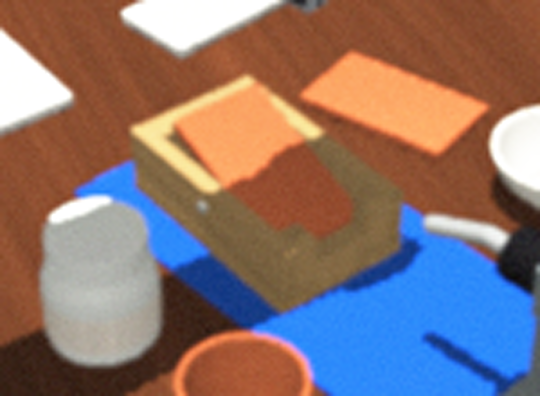

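View pics/w1.png

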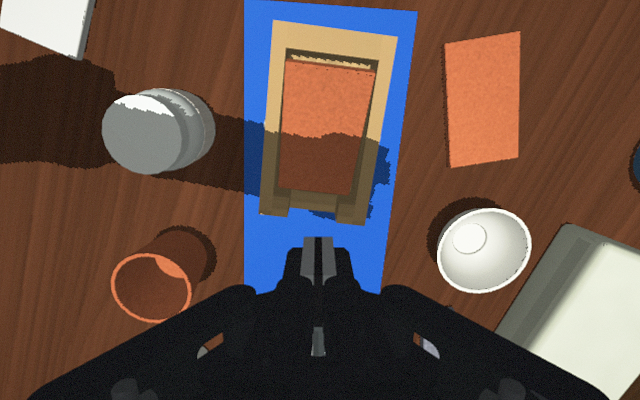

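The side crop shows the tile's far end raised and its notch end sunk. In the wrist view its far edge is at (288,60)–(376,70) and its near edge at (281,188)–(351,194). I'll compute the tilt from these.

Run:
```python
from h import *
f=pickle.load(open('w1.pkl','rb'))
print(f['camera_matrix'][0,0],f['T'].round(2).tolist())
im=cv2.cvtColor(f['img'],cv2.COLOR_RGB2HSV);m=cv2.inRange(im,(0,120,40),(13,255,255));m[:,:272]=0;m[:,385:]=0;m[:45]=0;m[205:]=0
k=max(cv2.findContours(m,cv2.RETR_EXTERNAL,cv2.CHAIN_APPROX_NONE)[0],key=cv2.contourArea)
print(cv2.approxPolyDP(k,6,True)[:,0].tolist())
# known 120x70 rectangle -> pose
q=np.float32([[288,60],[376,70],[351,194],[281,188]])
ob=np.float32([[60,35,0],[60,-35,0],[-60,-35,0],[-60,35,0]])
ok,r,t=cv2.solvePnP(ob,q,f['camera_matrix'],None)
Rw=f['T'][:3,:3]@cv2.Rodrigues(r)[0];print(Rw.round(3),np.arccos(abs(Rw[2,2])),f['T'][:3,:3]@t.ravel()+f['T'][:3,3])
```

```text
329.9751884511 [[0.93, 0.34, 0.11, 511.29], [0.36, -0.9, -0.27, 227.43], [0.01, 0.29, -0.96, 341.96], [0.0, 0.0, 0.0, 1.0]]
[[287, 58], [278, 186], [348, 194], [375, 72]]
[[-0.239 -0.965  0.109]
 [ 0.925 -0.261 -0.276]
 [ 0.295  0.035  0.955]] 0.3017695970900051 [530.19413286 197.05124081  46.00974861]
```

Run:
```python
from h import *
f=pickle.load(open('w1.pkl','rb'));s=pickle.load(open('side0.pkl','rb'));S=lambda u,v:np.array([230+u/3.6-.4,150+v/3.6-.4])
P=[]
for n,a,b in(("far L",(287,58.5),S(178,126)),("far R",(376,71),S(258,82)),("near L",(279.5,187.5),S(236,188)),("near R",(350,194.5),S(345,233))):
    X=tri([f,s],[np.array(a),b]);P.append(X);print(n,X.round(1),(proj(f,X)[0]-a).round(1),(proj(s,X)[0]-b).round(1))
r=lambda z0:0
```

```text
far L [481.5 243.9  68.7] [0.2 0.2] [-1.  -0.1]
far R [548.4 259.6  74.2] [0.1 0.1] [-0.3  0. ]
near L [507.1 148.8  80.1] [-2.5 -2.2] [ 9.1 -1.1]
near R [576.4 149.   20.3] [-1.9 -1.5] [ 5.5 -1.7]
```

Triangulated, the far edge is at about 71 mm, against 70 expected at 0.36 rad, so the tile is fully tipped. Next is the gun.

Emit:
apply_moves(motion=[0,-0.01,0.003,-0.01,0,0,-0.02,0.006,-0.01,0,0,-0.03,0.008,0,0,0,-0.03,0.008,0,0,0,-0.03,0.008,0,0,0,-0.03,0.008,0,0,0,-0.03,0.008,0,0,0,-0.03,0.008,0,0,0,-0.03,0.008,0,0,0,-0.02,0.004,0,0,0,-0.015,0.002,0,0,0,0,0,0,0])

```text
clock: 6.7
position: [700.1, -80.8, 212.7]
tcp_rot: [-1.789, -2.579, 0.008]
ft_force: [0.5, -0.3, 0.4]
grip_width: 0.1
grasp_force: 0.0
```

```bash
python3 st.py "o-80*gx-85*gy+[0,0,97]"
python3 - <<'E'
from rig import *
from h import *
f=grab_frame('wrist');pickle.dump(f,open('w2.pkl','wb'));cv2.imwrite('pics/w2.png',f['img'][...,::-1])
E
```

```text
6.7 [700.1 -80.8 212.7] F [ 0.53 -0.29  0.44] Fy_gun -0.39 w 0.1 gun xyz -74.7 -78.7 Mx [-0.35   0.937 -0.001] Mz [-0.005 -0.003 -1.   ]
to o-80*gx-85*gy+[0,0,97] tool shift [ -5.3   7.1 115.6]
```

View pics/w2.png

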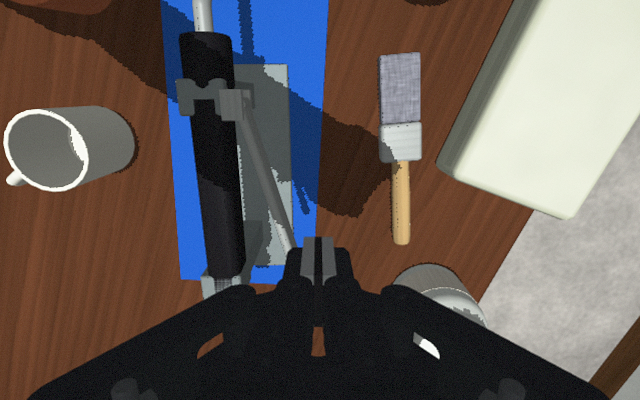

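The wrist view shows the bar at (215,170), the pin block at (232,105) and the lever running to (292,250), left of the closed fingers at (318,245). I'll check these in gun coordinates.

Run:
```python
from h import *
f=pickle.load(open('w2.pkl','rb'))
gx=np.array([-.355,.935,0]);gy=np.array([-.935,-.355,0]);o=np.array([600.1,-38.9,0])
for n,p,z in(("bar L",(190,170),126),("bar R",(238,170),126),("lever outer top near end",(296,245),123),("lever outer mid",(268,165),123),("pin block",(232,103),125)):
    X=ray(f,p,z)[0]-o;print(n,round(X@gx,1),round(X@gy,1))
```

```text
bar L -52.1 12.4
bar R -52.2 -21.9
lever outer top near end -112.3 -61.5
lever outer mid -49.3 -43.0
pin block -6.2 -21.1
```

Emit:
apply_moves(motion=[0,-0.002,0.005,0.01,0,0,-0.003,0.003,0.02,0,0,0,0,0.025,0,0,0,0,0.025,0,0,0,0,0.02,0,0,0,0,0.01,0,0,0,0,0.004,0,0,0,0,0,0,0,0,0,0,0,0,0,0,0,0])

```text
clock: 7.58
position: [711.1, -77.9, 104.6]
tcp_rot: [1.782, 2.584, 0.002]
ft_force: [0.6, 0.5, 0.9]
grip_width: -0.1
grasp_force: 0.0
```

```bash
python3 st.py "o-80*gx-62*gy+[0,0,97]"
```

```text
7.58 [711.1 -77.9 104.6] F [0.62 0.49 0.88] Fy_gun -0.75 w -0.1 gun xyz -75.9 -90.0 Mx [-0.355  0.935 -0.001] Mz [ 0.003 -0.    -1.   ]
to o-80*gx-62*gy+[0,0,97] tool shift [ -4.1 -28.    7.5]
```

Emit:
apply_moves(motion=[0,-0.004,-0.004,0.007,0,0,0,-0.006,0,0,0,0,-0.006,0,0,0,0,-0.003,0,0,0,0,-0.002,0,0,0,0,0,0,0,0,0,0,0,0])

```text
clock: 8.17
position: [691.9, -89.1, 96.1]
tcp_rot: [1.784, 2.586, 0.001]
ft_force: [0.2, -0.5, -0.3]
grip_width: -0.1
grasp_force: 0.0
```

```bash
python3 st.py
```

```text
8.17 [691.9 -89.1  96.1] F [ 0.22 -0.49 -0.32] Fy_gun -0.03 w -0.1 gun xyz -79.6 -68.0 Mx [-0.355  0.935 -0.   ] Mz [ 0.001  0.    -1.   ]
```

Emit:
apply_moves(motion=[0,0,-0.002,0,0,0,0,-0.002,0,0,0,0,-0.001,0,0,0,0,0,0,0,0,0,0,0,0])

```text
clock: 8.58
position: [687.7, -90.5, 95.9]
tcp_rot: [1.783, 2.586, 0.001]
ft_force: [1.8, 0.6, 0.4]
grip_width: -0.1
grasp_force: 0.8
```

```bash
python3 st.py
```

```text
8.58 [687.7 -90.5  95.9] F [1.82 0.62 0.37] Fy_gun -1.92 w -0.1 gun xyz -79.4 -63.6 Mx [-0.356  0.935 -0.   ] Mz [ 0.001  0.    -1.   ]
```

Emit:
apply_moves(motion=[0,0,-0.002,0,0,0,0,-0.002,0,0,0,0,-0.001,0,0,0,0,0,0,0])

```text
clock: 8.92
position: [683.9, -93.1, 96.3]
tcp_rot: [1.782, 2.583, 0.002]
ft_force: [4.1, -0.2, -1.8]
grip_width: -0.1
grasp_force: 2.3
```

```bash
python3 st.py
```

```text
8.92 [683.9 -93.1  96.3] F [ 4.14 -0.18 -1.81] Fy_gun -3.8 w -0.1 gun xyz -80.5 -59.1 Mx [-0.355  0.935 -0.002] Mz [ 0.004 -0.001 -1.   ]
```

Emit:
apply_moves(motion=[0,0,-0.002,0,0,0,0,-0.001,0,0,0,0,0,0,0])

```text
clock: 9.17
position: [681.7, -94.3, 96.5]
tcp_rot: [1.781, 2.582, 0.003]
ft_force: [6.8, -0.5, -1.4]
grip_width: 0.2
grasp_force: 2.7
```

```bash
python3 st.py
```

```text
9.17 [681.7 -94.3  96.5] F [ 6.81 -0.48 -1.36] Fy_gun -6.2 w 0.2 gun xyz -80.8 -56.6 Mx [-0.355  0.935 -0.003] Mz [ 0.005 -0.001 -1.   ]
```

Emit:
apply_moves(motion=[0,0,-0.002,0,0,0,0,0,0,0,0,0,0,0,0])

```text
clock: 9.42
position: [680.4, -95.0, 96.6]
tcp_rot: [1.78, 2.581, 0.004]
ft_force: [6.6, -0.4, -1.3]
grip_width: -0.1
grasp_force: 2.9
```

```bash
python3 st.py
```

```text
9.42 [680.4 -95.   96.6] F [ 6.6 -0.4 -1.3] Fy_gun -6.02 w -0.1 gun xyz -80.9 -55.2 Mx [-0.355  0.935 -0.004] Mz [ 0.006 -0.001 -1.   ]
```

Emit:
apply_moves(motion=[0,0,-0.001,0,0,0,0,0,0,0,0,0,0,0,0])

```text
clock: 9.67
position: [679.7, -95.3, 96.7]
tcp_rot: [1.78, 2.581, 0.004]
ft_force: [8.3, -0.4, -2.3]
grip_width: 0.1
grasp_force: 3.1
```

```bash
python3 st.py
```

```text
9.67 [679.7 -95.3  96.7] F [ 8.28 -0.42 -2.33] Fy_gun -7.6 w 0.1 gun xyz -81.0 -54.4 Mx [-0.356  0.935 -0.004] Mz [ 0.007 -0.001 -1.   ]
```

Emit:
apply_moves(motion=[0,0,-0.001,0,0,0,0,0,0,0,0,0,0,0,0])

```text
clock: 9.92
position: [679.1, -95.6, 96.8]
tcp_rot: [1.779, 2.58, 0.005]
ft_force: [7.8, -0.4, -1.0]
grip_width: 0.0
grasp_force: 3.3
```

```bash
python3 st.py
```

```text
9.92 [679.1 -95.6  96.8] F [ 7.84 -0.37 -0.98] Fy_gun -7.2 w 0.0 gun xyz -81.1 -53.7 Mx [-0.356  0.935 -0.004] Mz [ 0.008 -0.002 -1.   ]
```

Emit:
apply_moves(motion=[0,0,-0.001,0,0,0,0,0,0,0,0,0,0,0,0])

```text
clock: 10.17
position: [679.1, -95.7, 97.0]
tcp_rot: [1.778, 2.579, 0.007]
ft_force: [9.1, -0.2, -2.4]
grip_width: 0.0
grasp_force: 3.9
```

```bash
python3 st.py
```

```text
10.17 [679.1 -95.7  97. ] F [ 9.12 -0.19 -2.41] Fy_gun -8.46 w 0.0 gun xyz -81.1 -53.7 Mx [-0.356  0.935 -0.005] Mz [ 0.01  -0.001 -1.   ]
```

The lever has stalled at the detent, at 10 mm of travel with force rising. I hold here.

Emit:
apply_moves(motion=[0,0,0,0,0,0,0,0,0,0,0,0,0,0,0,0,0,0,0,0,0,0,0,0,0,0,0,0,0,0,0,0,0,0,0,0,0,0,0,0,0,0,0,0,0,0,0,0,0,0,0,0,0,0,0,0,0,0,0,0])

```text
clock: 11.17
position: [679.1, -95.7, 96.9]
tcp_rot: [1.778, 2.579, 0.007]
ft_force: [9.0, -0.0, -2.7]
grip_width: -0.0
grasp_force: 3.9
```

Emit:
apply_moves(motion=[0,0,0,0,0,0,0,0,0,0,0,0,0,0,0,0,0,0,0,0])

```text
clock: 11.5
position: [679.0, -95.7, 96.9]
tcp_rot: [1.778, 2.58, 0.007]
ft_force: [9.4, -0.5, -2.5]
grip_width: 0.1
grasp_force: 3.9
```

```bash
python3 st.py
```

```text
11.5 [679.  -95.7  96.9] F [ 9.36 -0.51 -2.46] Fy_gun -8.57 w 0.1 gun xyz -81.1 -53.6 Mx [-0.356  0.934 -0.005] Mz [ 0.01  -0.001 -1.   ]
```

Emit:
apply_moves(motion=[0,0,-0.002,0,0,0,0,-0.002,0,0,0,0,-0.002,0,0,0,0,-0.002,0,0,0,0,-0.002,0,0,0,0,0,0,0,0,0,0,0,0])

```text
clock: 12.08
position: [674.4, -98.4, 97.9]
tcp_rot: [1.771, 2.573, 0.016]
ft_force: [16.9, 0.1, -6.2]
grip_width: -0.2
grasp_force: 7.4
```

```bash
python3 st.py
```

```text
12.08 [674.4 -98.4  97.9] F [16.9   0.07 -6.22] Fy_gun -15.83 w -0.2 gun xyz -82.0 -48.4 Mx [-0.357  0.934 -0.009] Mz [ 0.021 -0.002 -1.   ]
```

Emit:
apply_moves(motion=[0,0,-0.002,0,0,0,0,-0.002,0,0,0,0,-0.001,0,0,0,0,0,0,0,0,0,0,0,0])

```text
clock: 12.5
position: [671.0, -100.1, 98.2]
tcp_rot: [1.769, 2.571, 0.018]
ft_force: [19.3, 0.7, -6.6]
grip_width: -0.0
grasp_force: 8.4
```

```bash
python3 st.py
```

```text
12.5 [ 671.  -100.1   98.2] F [19.25  0.7  -6.63] Fy_gun -18.25 w -0.0 gun xyz -82.5 -44.6 Mx [-0.357  0.934 -0.01 ] Mz [ 0.023 -0.002 -1.   ]
```

Emit:
apply_moves(motion=[0,0,-0.001,0,0,0,0,-0.001,0,0,0,0,0,0,0,0,0,0,0,0])

```text
clock: 12.83
position: [670.4, -100.4, 98.4]
tcp_rot: [1.767, 2.57, 0.021]
ft_force: [20.7, -0.2, -7.9]
grip_width: 0.2
grasp_force: 9.4
```

```bash
python3 st.py
```

```text
12.83 [ 670.4 -100.4   98.4] F [20.66 -0.21 -7.91] Fy_gun -19.24 w 0.2 gun xyz -82.4 -43.9 Mx [-0.358  0.934 -0.011] Mz [ 0.026 -0.002 -1.   ]
```

Emit:
apply_moves(motion=[0,0,-0.001,0,0,0,0,0,0,0,0,0,0,0,0,0,0,0,0,0,0,0,0,0,0,0,0,0,0,0,0,0,0,0,0,0,0,0,0,0,0,0,0,0,0,0,0,0,0,0,0,0,0,0,0,0,0,0,0,0])

```text
clock: 13.83
position: [670.4, -100.4, 98.5]
tcp_rot: [1.766, 2.569, 0.023]
ft_force: [21.3, 0.8, -7.6]
grip_width: -0.3
grasp_force: 10.0
```

```bash
python3 st.py
```

```text
13.83 [ 670.4 -100.4   98.5] F [21.31  0.82 -7.56] Fy_gun -20.22 w -0.3 gun xyz -82.4 -43.9 Mx [-0.358  0.934 -0.012] Mz [ 0.028 -0.002 -1.   ]
```

Emit:
apply_moves(motion=[0,0,0,0,0,0,0,0,0,0,0,0,0,0,0,0,0,0,0,0,0,0,0,0,0])

```text
clock: 14.25
position: [670.4, -100.4, 98.5]
tcp_rot: [1.766, 2.569, 0.023]
ft_force: [21.7, 2.0, -6.9]
grip_width: -0.1
grasp_force: 10.0
```

Emit:
apply_moves(motion=[0,0,0.005,0,0,0,0,0.005,0,0,0,0,0.005,0,0,0,0,0.005,0,0,0,0,0.008,0,0,0,0,0.01,0,0,0,0,0.01,0,0,0,0,0.005,-0.01,0,0,0,0,-0.02,0,0,0,0,-0.03,0,0,0,0,-0.03,0,0,0,0,-0.02,0])

```text
clock: 15.25
position: [706.7, -84.3, 208.3]
tcp_rot: [-1.785, -2.585, 0.003]
ft_force: [-0.1, -1.2, 1.2]
grip_width: -0.0
grasp_force: 0.0
```

Emit:
apply_moves(motion=[0,0,0,-0.02,0,0,0,0,-0.01,0,0,0,0,0,0,0,0,0,0,0,0,0,0,0,0,0,0,0,0,0])

```text
clock: 15.75
position: [706.5, -83.0, 233.5]
tcp_rot: [-1.782, -2.582, 0.004]
ft_force: [-0.2, -0.4, 1.0]
grip_width: 0.5
grasp_force: 0.0
```

```bash
python3 st.py
python3 - <<'E'
from rig import *
from h import *
a=[cv2.resize(grab_frame(n)['img'][y:y+140,x:x+240,::-1],(720,420) if 0 else (480,280),interpolation=cv2.INTER_CUBIC) for n,x,y in(('side',250,160),('top',230,105))]
cv2.imwrite('pics/end.png',np.vstack(a))
E
```

```text
15.75 [706.5 -83.  233.5] F [-0.22 -0.41  1.03] Fy_gun 0.35 w 0.5 gun xyz -78.9 -83.8 Mx [-0.355  0.935  0.002] Mz [-0.005  0.001 -1.   ]
```

View pics/end.png

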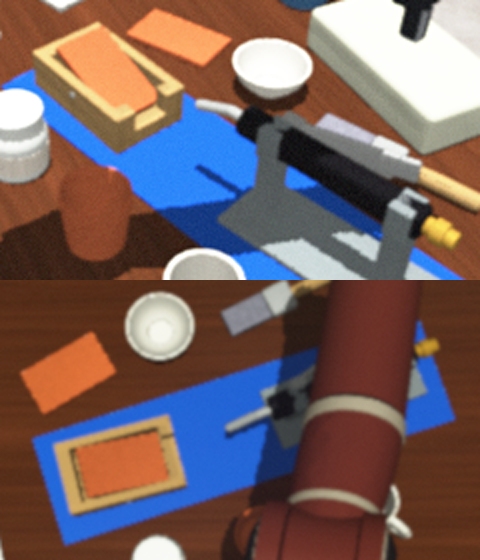

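The side view shows the tile still tipped at (107,67) and the lever standing out again at about (360,150). The bystanders have not moved and the hand is clear.

```bash
python3 -c "
from rig import *
print(hand_in())"
```

```text
the job is handed in; nothing more can be done
None
```

The job is handed in with no verdict shown: the tile was tipped fully up, the lever held over a second at its pressure point and again at its second-stage end, then let go, and the last picture shows the tile still tipped and the bystanders in place.

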